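Clamp the specimen carrier and set the lamp dimmer

ROBOT

A 7-joint arm with a two-finger parallel gripper is mounted at the origin on the work surface. World frame = base frame: x ahead of the robot, y to its left, z up, the work surface at z = 0. Lengths are in m, angles in rad, forces in N, time in s.
With the tool pointing down it reaches from about 0.425 to 0.95 m from the base axis. Payload 4.7 kg.
Tool frame: the origin (TCP) lies on the centre line of the jaws, within the pads' length; the fingertips stand robot.nose_length ahead of it and the grasp point (between the pads) lies 8 mm behind it (robot.nose_length is the distance from the TCP to the fingertips, in m); z points along the fingers, y is the line along which they close (so a half turn about z gives the same grasp; the last joint's range is limited). The gripper opens to 85 mm and grips with 20 to 120 N. Pads are 22 mm wide; open, the fingers measure 114 mm over their backs; the gripper's body (76 mm by 85 mm) begins 54 mm behind the grasp point. The pads swing forward as they close: fully open they stand 13 mm farther back than shut.
Start: joints at [1.071, 0.469, -0.049, 1.532, 0.024, 1.141, -0.082], TCP at [0.306, -0.602, 0.242] pointing down, gripper open.
Joint ranges: [-2.59, 2.59], [-0.33, 1.99], [-1.39, 1.29], [0.1, 2.45], [-1.04, 4.18], [0.21, 1.99], [-2.66, 2.66]. Speed limits (rad/s): [2.57, 2.57, 3.14, 3.14, 3.14, 3.14, 3.14].

INTERFACE

Orientations are given as [roll, pitch, yaw] about the fixed x, y, z axes, in that order (R = Rz(yaw) Ry(pitch) Rx(roll)).
In Python, from plant import robot gives the robot as it stands. Calls block until the motion is done:
- robot.goto(position, orientation): joint-space move of the TCP to a pose.
- robot.move_straight(position, vel=0.15, attitude=None, contact_N=None): straight line of the TCP; attitude=None keeps the orientation; vel is the mean speed in m/s. With contact_N (N) it stops when the force on the tool has changed by that much, and returns True; else False.
- robot.move_joints(angles): joint-space move.
- robot.grip(opening, strength=None): opening from 0.0 (shut) to 1.0 (fully open); strength is the grip in N (None keeps the last); returns when the fingers have stopped.
- robot.sleep(seconds).
- robot.inverse_kinematics(position, orientation): joint angles nearest the present ones, or None.
- robot.sense(): the state.
- robot.grab_frame(name): name is "scene" or "side" or "wrist"; returns a dict with "image" (480x640x3 uint8, red, green, blue), "range_z" (480x640 float32, m along the optical axis (not along the pixel's ray), 0 where there is no reading), "fx", "fy", "cx", "cy" (pixels), "R" (3x3) and "t" (3): a world point X has camera coordinates R X + t. Camera axes: x right, y down, z forward; pixel columns grow to the right and rows downward; lengths in m; the calibration is good to about 2 mm. A picture is of the moment at which its call begins.
A pose or a line that the arm cannot do raises robot.IKError and nothing moves.
- robot.close_job(): hands the job in; it is judged then, once.
The state is a dict: "t": time; "joint_pos": joint angles; "joint_velocities": joint speeds; "effort": joint torques, N m; "tcp_pos": TCP position; "tcp_rot": TCP orientation; "wrist_force": force on the tool from outside, world axes, zero at the start; "torque": the same for the moment, N m; "opening": opening from 0.0 (shut) to 1.0 (fully open); "gripper_force": force on a finger pad.
Only numpy, scipy, OpenCV 4.12 (cv2) and the standard library are available. Lean on these libraries where they do the work, as an engineer would, in place of code of your own. Each camera call takes 0.05 s, during which the arm holds its last target. There are 200 camera calls.

TASK

Set the specimen carrier down flat in the clamp, lengthwise between the fixed stop and the sliding jaw, and slide the jaw up until the carrier sits against the stop and the jaw's sprung pad is pressed in about half way, never all the way. Then, with the specimen held, slide the lamp dimmer so that the line across its grip is level with the pointer on the box. Do not drop the carrier, and leave the other things where they stand.

Things in the scene. Friction and masses are not known exactly. Their poses are not given: they have to be found in the camera images.
- stage: Specimen clamp, fixed: dark steel bed 250 (x) x 110 (y) x 16 mm high, sides open. Origin: centre of its underside, on the table; x runs along the track from stop to jaw, away from the robot (turned up to 0.25 rad). Aluminium stop at the robot-side end, 70 mm wide, 30 mm above the bed, face at x = -107 mm. A carrier seated on the stop has its centre at x = -62 mm, y = 0.
- jaw (a joint): Travel of the sliding jaw in m towards the stop (clamp's -x): 0 = open, jaw centre at clamp x = 75 mm, y = 0; limit 0.075; starts at 0 to 0.015. Friction 10 N; it stays where left. With the carrier seated the pad touches at 0.052 and is half pressed at 0.058.
- jaw_top (a point): Centre of the top of the jaw's grip, 98 mm above the table. The jaw is an aluminium block 30 (x) x 70 (y) mm, its top 56 mm above the table, and on it stands the black grip, 18 (x) x 26 (y) mm, 42 mm tall.
- pad (a joint): How far the sprung pad is pressed into the jaw, in m: 0 = out, 0.012 = bottomed. Spring 500 N/m with 1 N preload (7 N when bottomed). It pushes a carrier that lies short of the stop along the bed, pressed in by up to 4 mm as it does so.
- pad_face (a point): Middle of the pad's face, 29 mm above the table. The pad is a steel plate 50 (y) x 22 mm high x 10 mm thick on two pins, on the stop side of the jaw; its face is 40 mm from the jaw's centre when out.
- carrier: Specimen carrier: loose slate-grey plastic block 90 (its x) x 50 (its y) x 26 mm high, about 0.18 kg, with a glass slide let into its top. It starts flat on the table. Origin: centre of its underside; z up. Grasp it across the 50 mm; either end may face the stop.
- lampbox: Lamp control box, fixed to the table, white plastic 210 (x) x 100 (y) x 30 mm high, turned up to 0.25 rad. Origin: centre of its underside. The dimmer slot runs along its x axis in the middle of the top.
- dimmer (a joint): Travel of the dimmer grip in m along the box's +x (away from the robot): 0 = grip centre at x = -60 mm of the box, limit 0.12; starts between 0 and 0.03. Friction 2 N; it stays where it is left.
- dimmer_top (a point): Centre of the top of the dimmer grip, on the light line across it. The grip is a black block 18 mm along the track, 28 mm across, 40 mm tall, standing on the box, top 71 mm above the table; its underside just over the box top.
- pointer: Dark steel pointer, 10 mm along the track, 8 mm high, fixed on the box top 34 mm to the +y side of the slot, tip towards the slot. Origin: at its base; its axes are parallel to the box's. Its position along x (the mark) varies: -5 to +50 mm of the box. The dimmer is set when the centre of its grip has the same box x.
- jar: Bystander: amber jar with a black cap, 42 mm diameter, 70 mm tall, beyond the carrier. Origin: centre of its underside.
- dishes: Bystander: two stacked clear dishes, 58 mm diameter, 28 mm tall, on the robot's side of the carrier. Origin: centre of underside.
- slidebox: Bystander: white closed slide box 100 x 85 x 30 mm. Origin: centre of underside.
- beaker: Bystander: clear glass beaker, 68 mm diameter, 85 mm tall. Origin: centre of underside.
- eyepiece: Bystander: black microscope eyepiece, 42 mm diameter, 66 mm tall, near the robot. Origin: centre of underside.
- oil: Bystander: small amber bottle with white cap, 36 mm diameter, 85 mm tall. Origin: centre of underside.
- timer: Bystander: white bench timer 50 x 70 x 22 mm, near the robot. Origin: centre of underside.

How it is judged:
By the outcome, as a careful person would: the job done as asked, in the order asked, and still so for the second after the job is handed in, with the robot touching nothing.
It also fails if it takes over 67 s, if anything falls off the work surface, if the arm or the gripper's body presses on something with over 40 N, if the wrist force passes 120 N, or if a joint passes its speed limit or range.

## Working session

There is one attempt and no reset: what is moved stays moved. The work goes in short steps, each a Python script; the robot and the scene stay as the last script left them, time stands still between calls to the robot, and variables do not carry over. Pictures are saved under pics/ and viewed, at most 10 in all, crops included, and the job is handed in when it is done.

```bash
mkdir -p pics; ls; python3 - <<'E'
from plant import robot
import cv2,numpy as np
s=robot.sense();print(s['t'],s['tcp_pos'],s['tcp_rot'],s['opening'],robot.nose_length)
for n in("scene","side"):
    f=robot.grab_frame(n);np.savez(f'{n}.npz',**f)
    cv2.imwrite(f'pics/{n}1.png',f['image'][:,:,::-1]); print(n,-f['R'].T@f['t'],f['fx'])
E
```

```text
pics
0.0 [ 0.30594332 -0.60103975  0.24123003] [-3.13959931e+00  6.27305282e-05  4.70859944e-01] 0.9996684844473517 0.011
scene [ 1.2578961  -0.35844872  0.95942795] 606.8849099494125
side [0.30838023 0.73572193 0.54156432] 486.0655177779992
```

View pics/scene1.png

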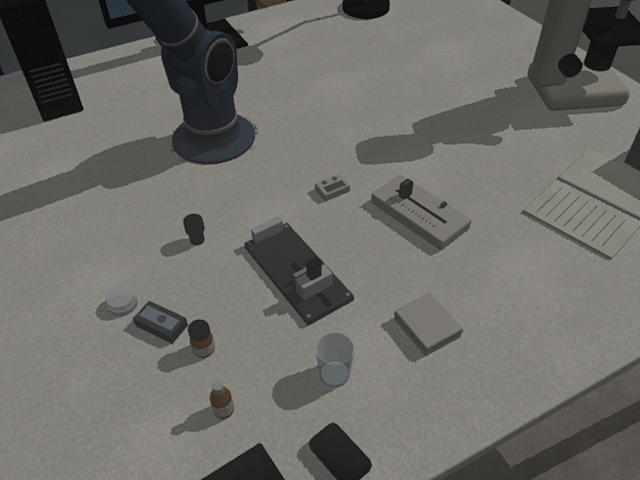

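View pics/side1.png

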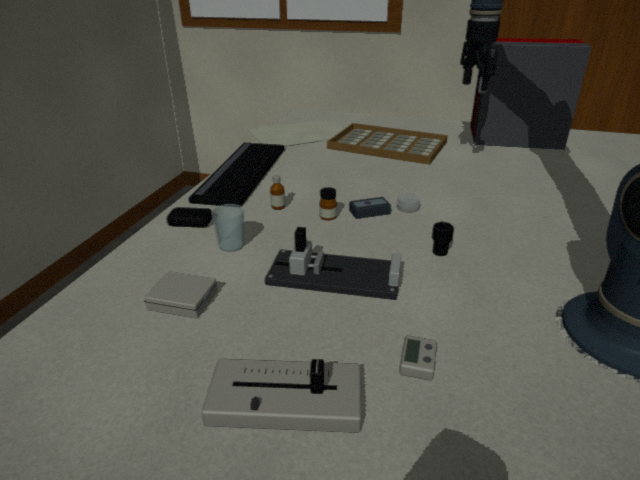

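The scene view shows the carrier at (160,321), dishes (121,300), jar (201,338), clamp (298,270) with its grip at (314,268), and dimmer grip (405,187) and pointer (443,204) on the box at (420,210). The side view agrees. Next I measure from the range data.

```bash
cat > h.py <<'E'
import numpy as np,cv2
def cloud(f):
    v,u=np.mgrid[0:480,0:640]; z=f['range_z'].astype(float)
    P=np.stack([(u-f['cx'])/f['fx']*z,(v-f['cy'])/f['fy']*z,z],-1)
    W=(P-f['t'])@f['R']; W[z<=0]=np.nan; return W
def rect(W,box,z0,z1,extra=None):
    "points of pixel box (u0,v0,u1,v1) with height in z0..z1: largest component, min-area rectangle in world xy"
    u0,v0,u1,v1=box; m=np.zeros(W.shape[:2],np.uint8)
    m[v0:v1,u0:u1]=((W[...,2]>z0)&(W[...,2]<z1))[v0:v1,u0:u1]
    if extra is not None: m&=extra.astype(np.uint8)
    n,l,s,_=cv2.connectedComponentsWithStats(m)
    if n<2: return None
    k=1+s[1:,4].argmax(); p=W[l==k]
    (c,d,a)=cv2.minAreaRect((p[:,:2]*1000).astype(np.float32))
    if d[0]<d[1]: d=d[::-1];a+=90      # angle of the long side
    a=(a+90)%180-90
    return np.round(c,1),np.round(d,1),round(a,2),len(p),round(float(np.median(p[:,2]))*1000,1)
E
python3 - <<'E'
from h import *
for n,items in (("scene",dict(table=(240,340,270,370,-.02,.02),carrier=(128,295,192,345,.018,.034),bed=(238,212,362,330,.01,.0215),stop=(240,205,295,250,.038,.054),jawblk=(285,250,340,300,.048,.06),jawgrip=(295,250,335,285,.085,.11),box=(360,165,480,255,.022,.034),dim=(385,170,425,205,.06,.08),ptr=(433,195,455,215,.0345,.045),dishes=(100,280,140,318,.02,.036),jar=(180,312,218,360,.06,.08))),
 ("side",dict(table=(300,310,330,340,-.02,.02),carrier=(345,190,395,222,.018,.034),bed=(255,245,410,305,.01,.0215),stop=(380,245,410,295,.038,.054),jawblk=(280,230,330,280,.048,.06),jawgrip=(285,220,315,255,.085,.11),box=(190,345,375,440,.022,.034),dim=(300,350,335,400,.06,.08),ptr=(245,390,270,412,.0345,.045)))):
    f=np.load(n+'.npz');W=cloud(f)
    for k,b in items.items(): print(n,k,rect(W,b[:4],*b[4:]))
E
```

```text
scene table (array([ 651.9, -180. ]), array([68.2, 54.9]), -25.0, 892, -0.0)
scene carrier (array([ 507.6, -311. ]), array([93.2, 52.9]), 34.07, 1106, 26.1)
scene bed (array([515.4, -22.8]), array([253.7, 112.9]), 5.69, 3906, 16.1)
scene stop (array([400.7, -33.4]), array([71.1, 22.6]), -85.92, 268, 45.3)
scene jawblk (array([580.9, -17. ]), array([71. , 33.2]), -83.94, 376, 55.2)
scene jawgrip (array([582.2, -17.2]), array([25.3, 20.3]), -87.97, 155, 96.6)
scene box (array([499. , 295.2]), array([213. , 107.5]), 13.78, 2827, 29.9)
scene dim (array([455.8, 282.2]), array([28.1, 20.2]), -76.9, 104, 69.4)
scene ptr (array([524.2, 338.6]), array([18. , 10.9]), -68.76, 28, 38.1)
scene dishes (array([ 421.1, -362.4]), array([54.2, 52.9]), -47.1, 524, 27.6)
scene jar (array([ 597.3, -258.8]), array([38.2, 38. ]), -37.05, 351, 69.6)
side table (array([509.8, 126.1]), array([79.2, 51.3]), -73.14, 897, -0.4)
side carrier (array([ 508.3, -308.7]), array([91.4, 54.2]), 33.01, 433, 25.0)
side bed (array([517.2, -20. ]), array([249.9, 114.2]), 5.92, 3470, 15.4)
side stop (array([401.4, -31.2]), array([73.2, 17.9]), -84.44, 227, 45.1)
side jawblk (array([581.7, -13.6]), array([72.3, 30.2]), -83.93, 256, 54.9)
side jawgrip (array([581.4, -12.8]), array([25. , 17.4]), -84.43, 123, 95.3)
side box (array([499.3, 296.5]), array([210. , 101.8]), 14.08, 8342, 29.7)
side dim (array([455.1, 285.6]), array([30. , 17.5]), -73.28, 268, 69.6)
side ptr (array([524.4, 339.2]), array([17.6,  9.9]), -74.15, 83, 37.5)
```

Sizes and heights match the spec in both views, so I pick up the carrier.

```bash
cat >> h.py <<'E'
from math import pi,cos,sin,radians
C=np.array([.5163,-.0214]); CY=radians(5.75); cx_=np.array([cos(CY),sin(CY)]); cy_=np.array([-sin(CY),cos(CY)])
def clamp(x,y,z): return [*(C+cx_*x+cy_*y),z]
B=np.array([.4991,.2959]); BY=radians(13.95); bx_=np.array([cos(BY),sin(BY)]); by_=np.array([-sin(BY),cos(BY)])
def down(a): return [pi,0,a]
def st(r,m=''):
    s=r.sense(); print(m,'t',round(s['t'],2),'tcp',np.round(s['tcp_pos'],4),'rot',np.round(s['tcp_rot'],3),'F',np.round(s['wrist_force'],1),'op',round(s['opening'],3),'gf',np.round(s['gripper_force'],1)); return s
E
python3 - <<'E'
from h import *
from plant import robot as r
a=radians(33.5); p=[.508,-.310]
r.goto([*p,.12],down(a))
print('hit',r.move_straight([*p,.0145],vel=.1,contact_N=8)); st(r,'down')
r.grip(0,40); st(r,'grip')
r.move_straight([*p,.13],vel=.12); st(r,'lift')
f=r.grab_frame('wrist'); np.savez('w1.npz',**f); cv2.imwrite('pics/w1.png',f['image'][:,:,::-1])
f=r.grab_frame('side'); np.savez('s2.npz',**f)
print(rect(cloud(f),(300,100,440,230),.10,.2))
E
```

```text
hit False
down t 2.71 tcp [ 0.5085 -0.3103  0.0152] rot [ 3.14e+00 -1.00e-03  5.85e-01] F [ 0.2  0.1 -0.2] op 0.999 gf 0.0
grip t 3.13 tcp [ 0.5082 -0.3101  0.0151] rot [ 3.141 -0.     0.585] F [-1.5  0.1  4.4] op 0.58 gf 43.5
lift t 4.25 tcp [ 0.5074 -0.3097  0.1291] rot [-3.14e+00  1.00e-03  5.85e-01] F [ 0.3 -0.1 -2.1] op 0.576 gf 42.7
(array([ 510.3, -300.5]), array([101.1,  92.8]), -9.77, 1238, 140.4)
```

View pics/w1.png

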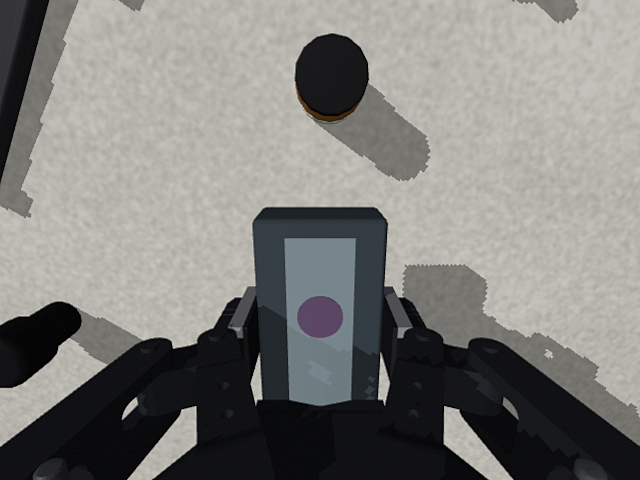

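The wrist view shows the carrier held square between the pads (top at about (320,315)), clear of the jar. Next I place it on the bed just short of the stop.

```bash
python3 - <<'E'
from h import *
from plant import robot as r
X=-.057
r.goto(clamp(X,0,.13),down(CY))
r.move_straight(clamp(X,0,.045),vel=.1)
print('hit',r.move_straight(clamp(X,0,.0295),vel=.03,contact_N=5)); st(r,'down')
r.grip(1.0); r.sleep(.2); st(r,'open')
r.move_straight(clamp(X,0,.16),vel=.15)
r.goto(clamp(.0,0,.22),down(CY)); st(r)
for n in('wrist','side'):
    f=r.grab_frame(n); np.savez(n+'3.npz',**f); cv2.imwrite(f'pics/{n}3.png',f['image'][:,:,::-1])
W=cloud(f)
print(rect(W,(300,230,395,290),.036,.0445)); print(rect(W,(285,220,315,255),.085,.11)); print(rect(W,(280,230,330,280),.048,.06))
E
```

```text
hit True
down t 6.94 tcp [ 0.4596 -0.0271  0.0311] rot [3.141 0.    0.1  ] F [-0.2  0.7  4.9] op 0.577 gf 43.6
open t 7.59 tcp [ 0.4588 -0.0272  0.0306] rot [-3.142e+00  2.000e-03  1.000e-01] F [0.6 0.3 0.2] op 0.999 gf 0.0
 t 9.03 tcp [ 0.5165 -0.0213  0.2194] rot [-3.141e+00  1.000e-03  1.010e-01] F [-0.3 -0.7  0.2] op 1.001 gf 0.0
(array([460.3, -26.8]), array([90.6, 53.8]), 5.33, 773, 41.5)
(array([581.5, -13.5]), array([25.6, 17.9]), -86.21, 121, 95.9)
(array([581.3, -12.9]), array([71.1, 29.8]), -84.8, 253, 54.9)
```

View pics/wrist3.png

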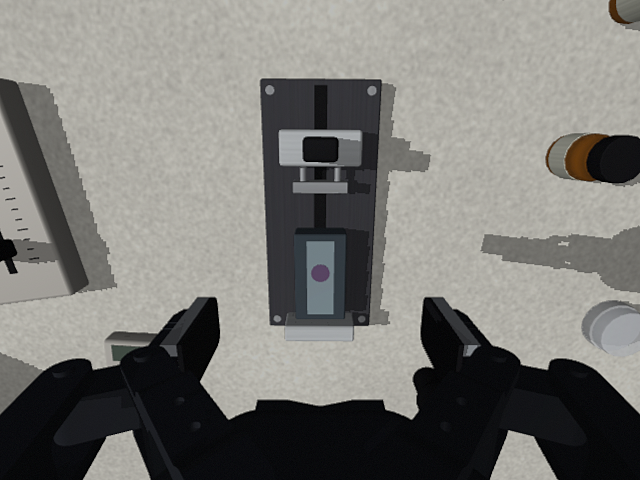

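The wrist view shows the carrier flat and centred at (320,275), almost at the stop, with the jaw at (320,150). I grip the jaw and slide it in stages.

```bash
python3 - <<'E'
from h import *
from plant import robot as r
X=.0656
r.goto(clamp(X,0,.15),down(CY))
print('hit',r.move_straight(clamp(X,0,.077),vel=.1,contact_N=8))
r.grip(0,40); s=st(r,'grip')
def rel(s): d=np.array(s['tcp_pos'][:2])-C; return np.round([d@cx_*1000,d@cy_*1000],2)
print(rel(s))
for x in(.045,.030,.025,.023,.021,.019,.018):
    r.move_straight(clamp(x,0,.077),vel=.03); s=r.sense(); F=np.array(s['wrist_force'])
    print(x,rel(s),'Fx',round(F[:2]@cx_,1),'Fy',round(F[:2]@cy_,1),'Fz',round(F[2],1),s['t'])
f=r.grab_frame('side'); np.savez('side4.npz',**f); W=cloud(f)
cv2.imwrite('pics/side4.png',cv2.resize(f['image'][210:310,250:420,::-1],None,fx=4,fy=4))
print(rect(W,(280,230,370,290),.048,.06),rect(W,(310,240,395,290),.036,.0445),rect(W,(380,245,410,295),.0435,.054))
f=r.grab_frame('scene');np.savez('scene4.npz',**f);W=cloud(f);print(rect(W,(260,225,340,300),.048,.06),rect(W,(240,215,320,280),.036,.0435),rect(W,(240,205,295,250),.0435,.054))
E
```

```text
hit False
grip t 11.05 tcp [ 0.5816 -0.0149  0.0773] rot [ 3.142 -0.     0.1  ] F [-0.1 -0.5  3. ] op 0.3 gf 40.0
[65.66 -0.08]
0.045 [4.85e+01 3.00e-02] Fx 8.3 Fy -0.5 Fz -4.8 11.8833
0.03 [33.39  0.1 ] Fx 8.5 Fy 0.1 Fz -5.0 12.5333
0.025 [28.32  0.09] Fx 8.3 Fy 0.1 Fz -4.9 12.85
0.023 [26.87  0.12] Fx 8.9 Fy 0.1 Fz -6.1 13.1
0.021 [25.07  0.18] Fx 10.0 Fy -0.3 Fz -6.8 13.35
0.019 [23.1   0.15] Fx 9.9 Fy -0.3 Fz -6.7 13.6
0.018 [22.31  0.14] Fx 10.1 Fy 0.4 Fz -8.1 13.85
(array([538.2, -17.6]), array([73. , 30.3]), -85.92, 244, 54.9) (array([454.5, -22.5]), array([111.4,  62.9]), 4.33, 897, 41.5) (array([401.4, -31.4]), array([72.3, 17.9]), -84.45, 199, 45.3)
(array([538.7, -20.8]), array([71. , 31.7]), -84.79, 311, 55.2) (array([455.8, -42.7]), array([112. ,  61.6]), -4.91, 299, 41.1) (array([400.9, -34.7]), array([69.7, 23.7]), -88.85, 188, 46.1)
```

View pics/side4.png

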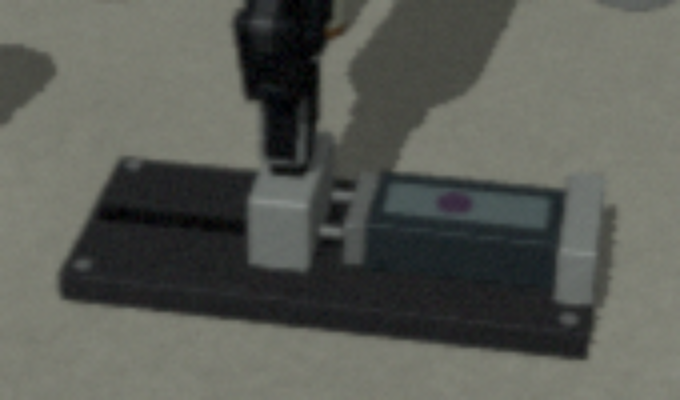

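The side view (4x crop) shows the pad against the carrier end and the carrier at the stop, with the pins still out. The jaw is at about 22 mm and the target is 17 mm.

```bash
python3 - <<'E'
from h import *
from plant import robot as r
def rel(s): d=np.array(s['tcp_pos'][:2])-C; return np.round([d@cx_*1000,d@cy_*1000],2)
x=.018
while rel(r.sense())[0]>17.4 and x>.006:
    x-=min(.0015,max(.0004,(rel(r.sense())[0]-17)/1000*.8)); r.move_straight(clamp(x,0,.077),vel=.02); s=r.sense(); F=np.array(s['wrist_force'])
    print(round(x,4),rel(s),'Fx',round(F[:2]@cx_,1),'Fz',round(F[2],1),round(s['t'],2))
p=s['tcp_pos']
r.move_straight(clamp(rel(s)[0]/1000,0,.077),vel=.02); st(r,'relaxed'); print(rel(r.sense()))
r.grip(.6); r.sleep(.1); st(r,'open'); print(rel(r.sense()))
r.grip(1.); x=rel(r.sense())[0]/1000
r.move_straight(clamp(x,0,.16),vel=.15)
r.goto([*(B-.041*bx_),.22],down(BY)); st(r)
f=r.grab_frame('side'); np.savez('side5.npz',**f); W=cloud(f)
cv2.imwrite('pics/side5.png',cv2.resize(f['image'][210:310,250:420,::-1],None,fx=4,fy=4))
print(rect(W,(280,230,370,290),.048,.06),rect(W,(285,215,370,260),.085,.11),rect(W,(380,245,410,295),.0435,.054))
f=r.grab_frame('scene');np.savez('scene5.npz',**f);W=cloud(f);print(rect(W,(260,225,340,300),.048,.06),rect(W,(260,225,340,300),.085,.11))
f=r.grab_frame('wrist');np.savez('wrist5.npz',**f);cv2.imwrite('pics/wrist5.png',f['image'][:,:,::-1]);W=cloud(f)
print(rect(W,(0,0,640,480),.062,.078),rect(W,(0,0,640,480),.024,.034))
E
```

```text
0.0165 [20.96  0.15] Fx 10.3 Fz -8.4 14.2
0.015 [19.69  0.21] Fx 12.3 Fz -8.0 14.45
0.0135 [18.44  0.2 ] Fx 12.1 Fz -9.4 14.7
0.0123 [17.53  0.16] Fx 12.5 Fz -9.4 14.95
0.0119 [17.32  0.19] Fx 12.8 Fz -10.2 15.2
relaxed t 15.62 tcp [ 0.5337 -0.0195  0.0773] rot [-3.141e+00 -1.000e-03  1.000e-01] F [0.7 0.1 4.5] op 0.297 gf 41.9
[17.5   0.17]
open t 16.08 tcp [ 0.5333 -0.0198  0.0768] rot [3.142 0.    0.1  ] F [ 1.2  0.4 -0.2] op 0.599 gf 0.0
[17.1  -0.07]
 t 18.44 tcp [0.4601 0.2841 0.2193] rot [3.14e+00 1.00e-03 2.41e-01] F [-0.1 -0.  -0. ] op 0.999 gf 0.0
(array([531.8, -19.1]), array([70.9, 25.6]), -85.0, 194, 55.1) (array([529.7, -18.4]), array([27.8,  9.9]), -81.19, 77, 95.7) (array([401.4, -31.7]), array([71.9, 17.8]), -84.83, 197, 45.4)
(array([533.5, -21.2]), array([70.8, 32.5]), -85.24, 354, 55.2) (array([533.4, -21.7]), array([27.3, 20. ]), -86.18, 151, 96.5)
(array([455.2, 285.4]), array([27.5, 17.8]), -76.24, 697, 69.4) (array([499.5, 296.5]), array([208. , 100.1]), 13.9, 23462, 29.3)
```

View pics/side5.png

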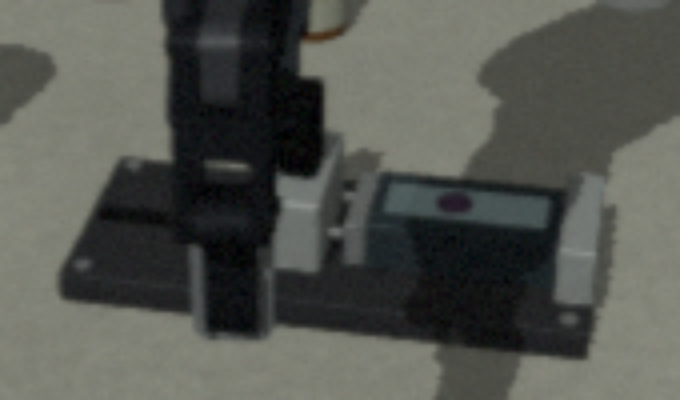

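View pics/wrist5.png

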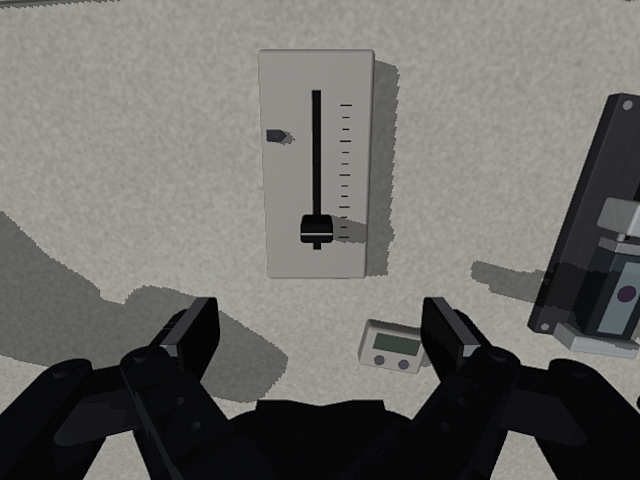

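The side view shows the pad partly pressed with a gap left on the pins; the jaw measures 17.1 mm. The wrist view shows the dimmer grip at (317,229) and the pointer at (277,136). Now I slide the dimmer.

```bash
cat >> h.py <<'E'
def boxx(p): d=np.asarray(p)[:2]-B; return np.round([d@bx_*1000,d@by_*1000],2)
def ptr_dim(f,pb,db):
    W=cloud(f); dark=f['image'].max(-1)<90
    a=rect(W,pb,.0335,.042,dark); b=rect(W,db,.062,.078)
    print('ptr',boxx(a[0]/1000),a[1:],'dim',boxx(b[0]/1000),b[1:])
    return boxx(a[0]/1000)[0]-boxx(b[0]/1000)[0]
E
python3 - <<'E'
from h import *
from plant import robot as r
f=np.load('wrist5.npz'); d=ptr_dim(f,(262,125,300,147),(290,200,345,250)); print('need',d)
assert 70<d<90
x0=-.0451
P=lambda x,z:[*(B+bx_*x),z]
r.move_straight(P(x0,.12),vel=.15)
print('hit',r.move_straight(P(x0,.056),vel=.1,contact_N=8))
r.grip(0,30); s=st(r,'grip'); g=boxx(s['tcp_pos'])[0]; print(g)
tgt=g+d; x=tgt/1000
r.move_straight(P(x,.056),vel=.06); 
for i in range(5):
    e=tgt-boxx(r.sense()['tcp_pos'])[0]; print('err',e)
    if abs(e)<.4: break
    x+=e/1000; r.move_straight(P(x,.056),vel=.02)
r.move_straight(P(tgt/1000,.056),vel=.02); st(r,'relax')
r.grip(1.0); r.sleep(.1); st(r,'open')
x=boxx(r.sense()['tcp_pos'])[0]/1000
r.move_straight(P(x,.16),vel=.15); r.goto(P(-.041,.22),down(BY))
f=r.grab_frame('wrist'); np.savez('wrist6.npz',**f); cv2.imwrite('pics/wrist6.png',f['image'][:,:,::-1])
print('left',ptr_dim(f,(262,125,300,147),(280,90,345,200))); st(r)
E
```

```text
ptr [34.51 35.63] (array([16.7,  8.4]), -76.2, 181, 37.3) dim [-45.14   0.39] (array([27.5, 17.8]), -76.24, 697, 69.4)
need 79.65
hit False
grip t 20.76 tcp [0.4555 0.2857 0.0565] rot [-3.141e+00 -1.000e-03  2.440e-01] F [-0.8  1.8  3.5] op 0.325 gf 33.1
-44.78
err -0.22999999999999687
relax t 22.49 tcp [0.5331 0.3048 0.0565] rot [-3.141e+00 -1.000e-03  2.440e-01] F [-2.4  1.8  4.8] op 0.323 gf 33.4
open t 23.19 tcp [0.5329 0.3043 0.056 ] rot [3.142 0.    0.243] F [-0.1  0.6 -0. ] op 1.0 gf 0.0
ptr [34.51 35.63] (array([16.7,  8.4]), -75.97, 187, 37.3) dim [34.42  0.42] (array([27.9, 17.5]), -76.01, 836, 69.5)
left 0.0899999999999963
 t 24.56 tcp [0.4595 0.2855 0.2191] rot [3.141e+00 1.000e-03 2.430e-01] F [-0.6 -0.1  0.2] op 0.999 gf 0.0
```

View pics/wrist6.png

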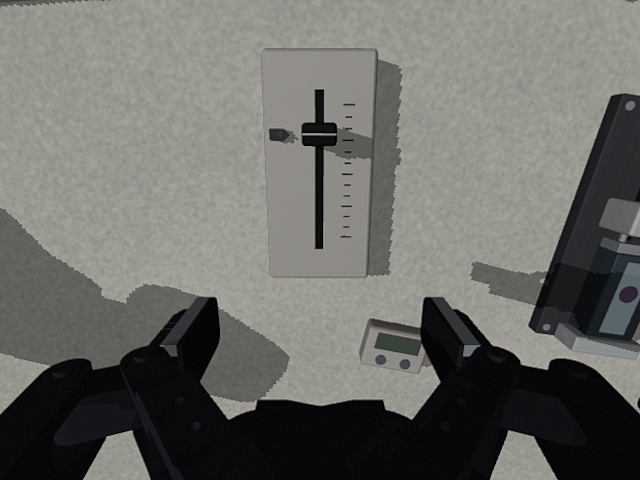

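The dimmer line at (319,134) is level with the pointer at (278,135), 0.1 mm off. I check the clamp once from above, then hand in.

```bash
python3 - <<'E'
from h import *
from plant import robot as r
r.goto(clamp(-.06,0,.23),down(CY))
f=r.grab_frame('wrist'); W=cloud(f); d=W[...,:2]-C; X=d@cx_*1000; Y=d@cy_*1000; Z=W[...,2]*1000
def ext(n,m): print(n,len(X[m]),np.round(np.percentile(X[m],[1,99]),1),np.round(np.percentile(Y[m],[1,99]),1))
a=np.abs(Y)<40
ext('stop',a&(Z>44)&(Z<50)&(X<-90)); ext('jaw',a&(Z>52)&(Z<60)&(X>-10)&(X<60))
ext('carrier+pad',a&(Z>37)&(Z<43.5)&(X>-106)&(X<5))
cv2.imwrite('pics/w7.png',f['image'][:,:,::-1]); st(r)
E
```

```text
stop 1084 [-124.5 -107.4] [-33.1  34.4]
jaw 2044 [ 2.4 31.2] [-34.2  34.2]
carrier+pad 5267 [-104.7   -7.9] [-24.2  24.4]
 t 25.8 tcp [ 0.4571 -0.0257  0.2299] rot [-3.141 -0.     0.103] F [ 0.2 -0.1 -0.3] op 0.998 gf 0.0
```

View pics/w7.png

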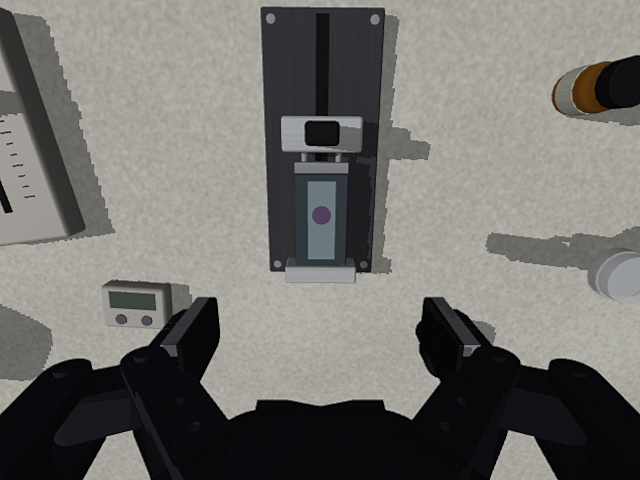

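The wrist view shows the carrier seated at the stop (320,262) and square. The pad-to-jaw gap at (320,157) is about 9.5 mm against 15 mm when out, so the pad is about half pressed.

```bash
python3 -c "
from plant import robot
print(robot.close_job())"
```

```text
the job is handed in; nothing more can be done
None
```

The job is handed in at about 26 s: the carrier is seated flat against the stop with the pad pressed in about 5.5 of 12 mm, and after that the dimmer line was set to within about 0.1 mm of the pointer by the wrist camera.

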